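# Feed one brass blank to the empty felt pad

## Task

At the goldsmith's bench, press the plunger of the blank feeder all the way down once and let it spring back, so that one brass blank comes out of the magazine onto the ledge. Then push that blank sideways along the ledge with a fingertip until it lies flat and wholly on the empty felt pad, without lifting it. Leave the blank on the other pad, the rest of the stack and the things standing around where they are.

Things in the scene. Friction and masses are not known exactly. Their poses are not given: they have to be found in the camera images.
- feeder: Blank feeder fixed to the bench: dark wooden base 12 mm thick, aluminium magazine holding a stack of four brass blanks, plunger at x = -62 mm on a housing 52 x 48 mm, 70 mm high. Origin on the bench under the magazine's centre; x points the way blanks come out, z up. A full press shoves the lowest blank out to lie on the ledge at about x = 35, y = 0 mm, clear of the magazine.
- magazine_top (a point): Centre of the open top of the upright magazine, 35 x 35 mm outside, 62 mm above the bench, with a window in its front.
- ledge_mid (a point): Middle of the level ledge in front of the magazine, on its surface, 12 mm above the bench, at feeder x = 37 mm. The ledge is a channel along the feeder's y, 41 mm wide (feeder x 16.5 to 58 mm), between fences 3 mm high and 4 mm thick, closed by 3 mm high stops 122 mm either side of this point. A felt pad lies at each end.
- plunger (a joint): How far the plunger is pressed: 0 up (rest), 0.025 m at its lower stop, moving straight down; a spring brings it back up. It takes about 2 N to start and about 6 N, plus a little friction, to hold fully down.
- plunger_top (a point): Centre of the flat top of the plunger's round black cap (36 mm across, 10 mm thick), 110 mm above the bench at rest; moves down with it.
- blank0_center (a point): Centre of the lowest blank of the stack, the one that comes out: a plain brass disc 26 mm across and 6 mm thick, 22 to 35 g, polished, slides easily, lying flat (its centre 3 mm above the ledge). Its z axis is the disc's axis.
- blank1_center (a point): Centre of the second blank of the stack, an identical disc; it drops to the bottom of the magazine when the plunger comes back up, and must stay in the magazine.
- pad_empty: The empty one of the two grey felt pads, on the ledge (flat and less than 1 mm thick, 41 mm along x, 54 mm along y; it fills the channel from fence to fence and reaches the end stop). Which end it is at changes. Origin at its centre, 12 mm above the bench; axes parallel to the feeder's.
- pad_used: The other felt pad, same size, at the other end of the ledge; a brass blank already lies on it.
- parked_center (a point): Centre of the blank already lying on the other pad, an identical disc, to be left alone.
- jar: Amber glass jar with a steel cap, 44 mm across, 60 mm tall, standing beside the feeder; origin under its centre. Leave alone.
- punch: Steel doming punch standing upright, 24 mm across, 62 mm tall, beside the feeder; origin under its centre. Leave alone.
- dapping: Steel dapping block, 50 x 50 x 40 mm, beyond the ledge; origin under its centre. Leave alone.
- bench_pin: Pale wooden block, 90 x 60 x 22 mm, beyond the ledge; origin under its centre. Leave alone.

How it is judged:
By the outcome, as a careful person would: the job done as asked, in the order asked, and still so for the second after the job is handed in, with the robot touching nothing.
It also fails if it takes over 45 s, if anything falls off the work surface, if the arm or the gripper's body presses on something with over 40 N, if the wrist force passes 120 N, or if a joint passes its speed limit or range.

## Robot

A 6-joint arm with a two-finger parallel gripper is mounted at the origin on the work surface. World frame = base frame: x ahead of the robot, y to its left, z up, the work surface at z = 0. Lengths are in m, angles in rad, forces in N, time in s.
With the tool pointing down it reaches from about 0.275 to 1 m from the base axis. Payload 8.4 kg.
Tool frame: the origin (TCP) lies on the centre line of the jaws, within the pads' length; the fingertips stand 17 mm ahead of it and the grasp point (between the pads) lies 2 mm behind it (bot.tcp_to_tips is the z of the fingertips in the tool frame, in m); z points along the fingers, y is the line along which they close (so a half turn about z gives the same grasp; the last joint's range is limited). The gripper opens to 85 mm and grips with 20 to 120 N. Pads are 22 mm wide; open, the fingers measure 114 mm over their backs; the gripper's body (76 mm by 85 mm) begins 54 mm behind the grasp point. The pads swing forward as they close: fully open they stand 13 mm farther back than shut.
Start: joints at [-1.132, 0.353, 1.633, -0, 1.155, -0.002], TCP at [0.267, -0.565, 0.248] pointing down, gripper open.
Joint ranges: [-2.63, 2.63], [-0.92, 2.1], [0.06, 2.66], [-1.3, 4.44], [0, 2.69], [-3.02, 3.02]. Speed limits (rad/s): [2.22, 2.22, 2.79, 3.14, 3.14, 3.14].

## Interface

Orientations are given as a unit quaternion [x, y, z, w].
In Python, from workcell import bot, hand, kinematics, get_obs, vision, hand_in gives the robot as it stands. The module is installed in compiled form; this text tells all that it offers. Calls block until the motion is done:
- bot.reach(position, orientation): joint-space move of the TCP to a pose.
- bot.servo_line(position, ori=None, velocity=0.15): straight line of the TCP; ori=None keeps the orientation; velocity is the mean speed in m/s.
- bot.goto_joints(angles): joint-space move.
- hand.move_gripper(opening, strength=None): finger opening in m; strength is the grip in N (None keeps the last); returns when the fingers have stopped.
- bot.dwell(seconds).
- kinematics.solve_ik(position, orientation): joint angles nearest the present ones, or None.
- get_obs(): the state.
- vision.read_camera(name): name is "scene" or "top"; returns a dict with "frame" (400x640x3 uint8, red, green, blue), "intrinsics" (3x3 intrinsics, pixels), "dist" ([k1, k2, p1, p2, k3] as OpenCV has them; the pictures are not rectified), "view" (4x4, takes a point from world to camera coordinates). Camera axes: x right, y down, z forward; pixel columns grow to the right and rows downward; lengths in m; the calibration is good to about 2 mm. A picture is of the moment at which its call begins. There is no depth.
A pose or a line that the arm cannot do raises bot.IKError and nothing moves.
- hand_in(): hands the job in; it is judged then, once.
The state is a dict: "time_s": time; "joint_pos": joint angles; "joint_vel": joint speeds; "joint_efforts": joint torques, N m; "position": TCP position; "orientation": TCP orientation; "wrist_force": force on the tool from outside, world axes, zero at the start; "ft_torque": the same for the moment, N m; "gripper_width": finger opening in m; "grip_force": force on a finger pad.
Only numpy, scipy, OpenCV 4.12 (cv2) and the standard library are available. Lean on these libraries where they do the work, as an engineer would, in place of code of your own. Each camera call takes 0.05 s, during which the arm holds its last target. There are 200 camera calls.

## Working session

There is one attempt and no reset: what is moved stays moved. The work goes in short steps, each a Python script; the robot and the scene stay as the last script left them, time stands still between calls to the robot, and variables do not carry over. Pictures are saved under pics/ and viewed, at most 10 in all, crops included, and the job is handed in when it is done.

```bash
mkdir -p pics; python3 - <<'E'
from workcell import *
import cv2,numpy as np
for n in("scene","top"):
    d=vision.read_camera(n); cv2.imwrite(f"pics/{n}0.png",d["frame"][:,:,::-1]); np.savez(f"{n}0.npz",**d)
    print(d["intrinsics"].tolist(),d["dist"],np.round(d["view"],3).tolist())
o=get_obs();print(o["time_s"],o["orientation"],o["wrist_force"],o["gripper_width"],bot.tcp_to_tips)
E
```

```text
[[367.93931847223854, 0.0, 315.60443792580145], [0.0, 367.93931847223854, 202.11227610032591], [0.0, 0.0, 1.0]] [0.00711316 0.         0.         0.         0.        ] [[0.893, 0.449, 0.014, -0.539], [0.396, -0.772, -0.497, -0.162], [-0.212, 0.45, -0.868, 0.874], [0.0, 0.0, 0.0, 1.0]]
[[394.0047081257691, 0.0, 321.95221605885723], [0.0, 394.0047081257691, 201.6014271353911], [0.0, 0.0, 1.0]] [-0.09330774  0.          0.          0.          0.        ] [[0.01, -1.0, -0.013, 0.032], [-0.985, -0.008, -0.173, 0.595], [0.173, 0.014, -0.985, 0.76], [0.0, 0.0, 0.0, 1.0]]
0.1 [ 9.75809625e-01  2.18621093e-01 -1.47377939e-04 -6.09402329e-04] [ 0.48015824 -0.15426951 -0.11790444] 0.08526342423682927 0.017
```

View pics/scene0.png

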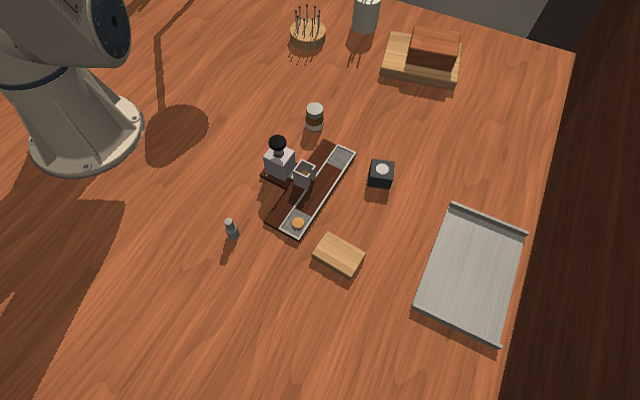

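View pics/top0.png

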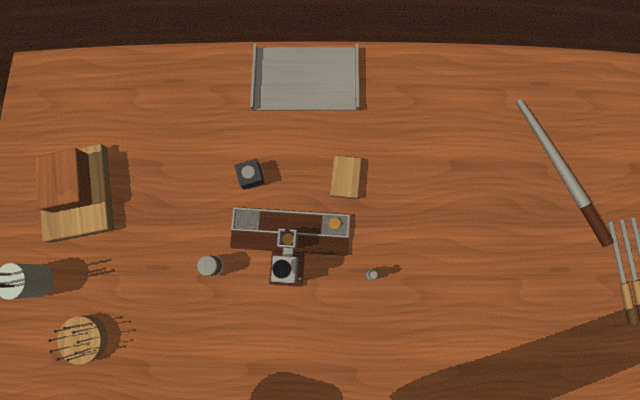

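Top view: cap near (282,269), magazine near (287,238), empty pad near (246,219) on the +y side, parked blank near (335,224). The scene view agrees: cap (277,143), blank (298,223). Next I'll enlarge both.

```bash
cat >h.py <<'E'
import numpy as np,cv2
def ray(d,p):
    n=cv2.undistortPoints(np.array([[p]],float),d["intrinsics"],d["dist"]).ravel()
    R,t=d["view"][:3,:3],d["view"][:3,3]; return -R.T@t,R.T@np.array([*n,1])
def onz(d,p,z):
    o,v=ray(d,p); return o+v*(z-o[2])/v[2]
def tri(d1,p1,d2,p2):
    o,v=ray(d1,p1);q,w=ray(d2,p2)
    s=np.linalg.lstsq(np.c_[v,-w],q-o,rcond=None)[0]; a,b=o+v*s[0],q+w*s[1]
    return (a+b)/2,np.linalg.norm(a-b)
E
python3 - <<'E'
import cv2,numpy as np
a=cv2.imread("pics/top0.png")[200:295,220:360]; b=cv2.imread("pics/scene0.png")[130:245,255:365]
cv2.imwrite("pics/topc.png",cv2.resize(a,None,fx=5.5,fy=5.5,interpolation=cv2.INTER_CUBIC))
cv2.imwrite("pics/scenec.png",cv2.resize(b,None,fx=5,fy=5,interpolation=cv2.INTER_CUBIC))
E
```

```text
(no output)
```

View pics/topc.png

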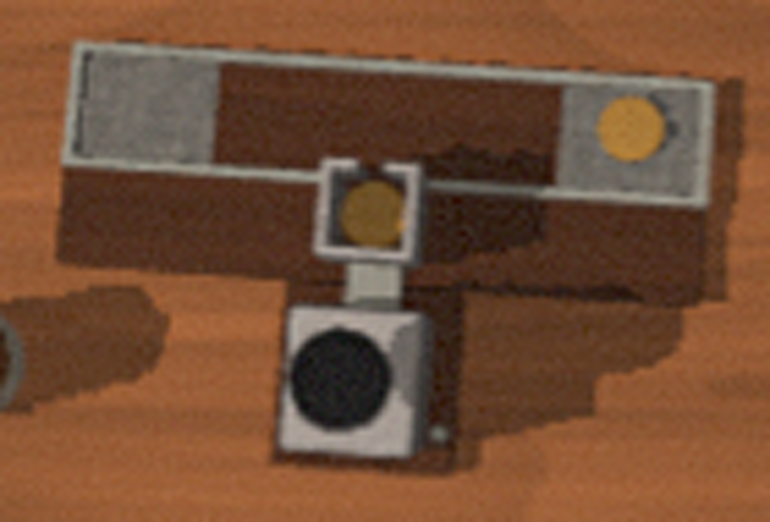

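View pics/scenec.png

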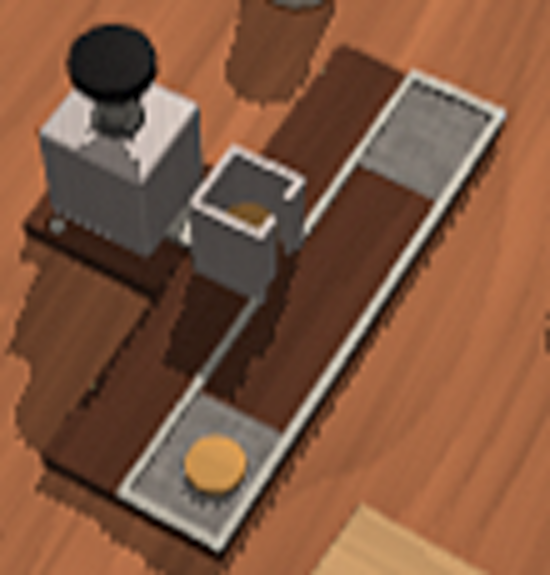

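The crops show the outer fence corners, the cap and the magazine clearly. The empty pad is at the left of the top view (world +y). In the top crop I read fence corners (76,42), (716,80), (708,208), (62,166), cap (340,379) and parked blank (631,129).

```bash
python3 - <<'E'
from h import *
np.set_printoptions(precision=4,suppress=True)
T=dict(np.load("top0.npz"));S=dict(np.load("scene0.npz"))
t=lambda x,y:(220+(x+.5)/5.5-.5,200+(y+.5)/5.5-.5)
s=lambda x,y:(255+(x+.5)/5-.5,130+(y+.5)/5-.5)
ct=[t(76,42),t(716,80),t(708,208),t(62,166)]
cs=[s(507,112),s(222,553),s(120,492),s(412,70)]
for d,c in((T,ct),(S,cs)):
    P=np.array([onz(d,p,.015) for p in c]); m=P.mean(0)
    L=(P[0]+P[3]-P[1]-P[2])/2; W=(P[0]+P[1]-P[2]-P[3])/2
    print(P[:,:2].tolist(),"mid",m,"L",np.hypot(*L[:2]),"W",np.hypot(*W[:2]),"yaw",np.arctan2(-L[0],L[1]),np.arctan2(W[1],W[0]))
    y=np.arctan2(-L[0],L[1]); ex=np.array([np.cos(y),np.sin(y)])
    print(" cap pred",m[:2]-ex*(.0995),"mag",m[:2]-ex*.03725)
print("fence tri",[tri(T,a,S,b) for a,b in zip(ct,cs)])
print("cap",onz(T,t(340,379),.11),onz(S,s(112,60),.11),tri(T,t(340,379),S,s(112,60)))
mt=t(369,210);print("mag",onz(T,mt,.062),onz(S,s(248,192),.062))
print("parked",onz(T,t(631,129),.018),onz(S,s(215,460),.018))
for n,d in(("top",T),("scene",S)):
    f=d["frame"].astype(int); 
    m=(f.max(2)<45).astype(np.uint8)
    for st in cv2.connectedComponentsWithStats(m)[2:]: pass
    k,l,st,ce=cv2.connectedComponentsWithStats(m)
    for i in range(1,k):
        if 60<st[i,4]<900: print(n,st[i],ce[i],onz(d,ce[i],.11))
E
```

```text
[[0.5867899927263711, 0.23010422295143823], [0.5738814240030096, -0.021613639663933253], [0.5239469362851258, -0.018461233148685315], [0.5377186671670514, 0.23331575810924896]] mid [0.5556 0.1058 0.015 ] L 0.252100627857176 W 0.0496050673225492 yaw -0.05294069832183037 -0.0641901566129918
 cap pred [0.4562 0.1111] mag [0.5184 0.1078]
[[0.5904221928580298, 0.23147573762487766], [0.5774501898950353, -0.021166500268517352], [0.5282868720709815, -0.01623963948332313], [0.5415545952999059, 0.23355729652395035]] mid [0.5594 0.1069 0.015 ] L 0.25156194401211257 W 0.04914055941159629 yaw -0.0521772802640543 -0.07137050494621582
 cap pred [0.4601 0.1121] mag [0.5222 0.1088]
fence tri [(array([0.5886, 0.2318, 0.0128]), np.float64(0.003618734194626255)), (array([ 0.5755, -0.0208,  0.0115]), np.float64(0.0029970954624200636)), (array([ 0.5259, -0.017 ,  0.0129]), np.float64(0.004725625914432301)), (array([0.5394, 0.2353, 0.0112]), np.float64(0.0031351266675484967))]
cap [0.4568 0.1113 0.11  ] [0.4604 0.1111 0.11  ] (array([0.4578, 0.1126, 0.1064]), np.float64(0.002603142324483575))
mag [0.5181 0.1077 0.062 ] [0.5218 0.1089 0.062 ]
parked [0.554  0.0115 0.018 ] [0.5563 0.0126 0.018 ]
top [242 162  22  27 107] [254.1869 181.2243] [0.6231 0.1688 0.11  ]
top [273 260  18  18 237] [281.346  268.4768] [0.4568 0.1114 0.11  ]
scene [608  12  14  36  71] [615.4225  28.7887] [1.0324 0.8092 0.11  ]
scene [590  39  15  40 115] [595.8522  56.4261] [1.0004 0.6771 0.11  ]
scene [  0  67  68  23 336] [36.7411 81.2143] [-0.085  0.016  0.11 ]
scene [269 135  17  16 215] [277.0372 142.4977] [0.4616 0.1091 0.11  ]
scene [368 166  25  23 229] [378.8079 181.9476] [0.6764 0.115  0.11  ]
```

Fence size comes out at 252 x 49.5 mm, as expected, so I average the two views. Next I press the plunger, which also checks the tip height by contact.

```bash
cat >>h.py <<'E'
from scipy.spatial.transform import Rotation as Ro
yaw=-0.0527; ex=np.array([np.cos(yaw),np.sin(yaw)]); ey=np.array([-ex[1],ex[0]])
O=np.array([.5575,.1063])-ex*.03725
def F(x,y,ztip,tips=.017): return np.array([*(O+x*ex+y*ey),ztip+tips])
def ori(sgn=1):
    Y=sgn*np.array([*ey,0]);Z=np.array([0,0,-1.]);return Ro.from_matrix(np.c_[np.cross(Y,Z),Y,Z]).as_quat()
E
python3 - <<'E'
from h import *; from workcell import *
np.set_printoptions(precision=4,suppress=True)
hand.move_gripper(0.0,20); print("tips",bot.tcp_to_tips,get_obs()["gripper_width"])
c=[(s,kinematics.solve_ik(F(-62,0,.16)*0+F(-.062,0,.16),ori(s))) for s in(1,-1)]
j=np.array(get_obs()["joint_pos"]); print(c)
s=min((k for k in c if k[1] is not None),key=lambda k:abs(k[1][5]))[0]; print("sgn",s,F(-.062,0,0))
bot.reach(F(-.062,0,.18),ori(s)); bot.servo_line(F(-.062,0,.118),velocity=.08)
z=.118
while z>.080:
    z-=.002 if z>.105 else .004
    bot.servo_line(F(-.062,0,z),velocity=.03); o=get_obs(); f=np.array(o["wrist_force"]); print(round(z,4),o["position"][2]-.017,f)
    if f[2]>14: break
bot.dwell(.2)
d=vision.read_camera("scene"); cv2.imwrite("pics/press.png",cv2.resize(d["frame"][130:245,240:370,::-1],None,fx=4,fy=4))
print(o["time_s"])
E
```

```text
tips 0.017 4.379196447752794e-05
[(1, array([ 0.2355,  0.2046,  2.0213, -0.    ,  0.9157, -1.2826])), (-1, array([ 0.2355,  0.2046,  2.0213, -0.    ,  0.9157,  1.859 ]))]
sgn 1 [0.4584 0.1115 0.017 ]
0.116 0.11623876976575197 [-0.1121  0.5937  0.8513]
0.114 0.11394846737030241 [0.3135 0.1312 0.1489]
0.112 0.11184756811410747 [-0.4789  0.4923 -0.9987]
0.11 0.1100203730345274 [ 0.0539 -0.8888  1.7004]
0.108 0.10801618367777811 [ 1.2292 -0.5286  1.0661]
0.106 0.10598355674780839 [1.2161 0.3756 2.3483]
0.104 0.10397183087514947 [1.2573 0.077  3.0673]
0.1 0.09992653466416772 [0.7661 0.8611 4.0147]
0.096 0.09601094533829603 [0.6857 0.3403 4.2423]
0.092 0.09209146546453914 [ 0.7106 -0.6106  3.1924]
0.088 0.08816448863485737 [2.2166 0.5101 5.2328]
0.084 0.08495074834936427 [-1.8985  0.0631 16.7523]
7.4583
```

Contact came at 0.110 m and the lower stop at 0.085 m, so the full stroke is confirmed. Now I release and look.

```bash
python3 - <<'E'
from h import *; from workcell import *
bot.servo_line(F(-.062,0,.125),velocity=.05); bot.servo_line(F(-.062,0,.18),velocity=.15)
bot.reach(F(.037,-.10,.17),ori(1)); bot.dwell(.2)
a=vision.read_camera("top");b=vision.read_camera("scene"); np.savez("t1.npz",**a);np.savez("s1.npz",**b)
A=cv2.resize(a["frame"][200:295,220:360,::-1],(560,380));B=cv2.resize(b["frame"][130:245,255:365,::-1],(240,251))
C=np.zeros((380,800,3),np.uint8);C[:,:560]=A;C[:251,560:]=B;cv2.imwrite("pics/after.png",C)
print(get_obs()["time_s"])
E
```

```text
10.1083
```

View pics/after.png

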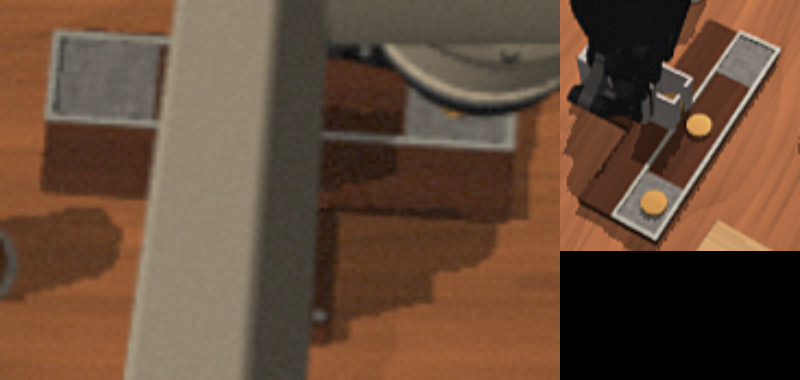

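The arm hides the top view. In the scene inset the blank lies on the ledge at about (699,125), in front of the magazine, and the parked blank has not moved. I locate it from the scene view, correct for that view's offset and push.

```bash
cat >>h.py <<'E'
def blanks(d,bias=(-.0019,-.0005)):
    h=cv2.cvtColor(d["frame"],cv2.COLOR_RGB2HSV); m=cv2.inRange(h,(14,120,120),(28,255,255))
    k,l,st,ce=cv2.connectedComponentsWithStats(m); r=[]
    for i in range(1,k):
        if st[i,4]>40:
            p=onz(d,ce[i],.0165)[:2]+bias-O; q=np.array([p@ex,p@ey])
            if abs(q[0]-.037)<.03 and abs(q[1])<.13: r.append((st[i,4],np.round(q*1000,1)))
    return r
E
python3 - <<'E'
from h import *; from workcell import *
print(blanks(dict(np.load("s1.npz"))),blanks(dict(np.load("scene0.npz"))),blanks(dict(np.load("top0.npz")),(.0019,.0005)))
E
```

```text
[(np.int32(97), array([33.9,  1.1])), (np.int32(105), array([ 39.5, -94.9]))] [(np.int32(104), array([ 39.4, -94.9]))] [(np.int32(109), array([ 41. , -94.4]))]
```

```bash
python3 - <<'E'
from h import *; from workcell import *
x=.0365;zt=.0145
bot.servo_line(F(x,-.043,.10),velocity=.15); bot.servo_line(F(x,-.043,zt),velocity=.06)
print(get_obs()["position"]-F(x,-.043,zt),get_obs()["wrist_force"])
for y in(-.02,.01,.035,.055):
    bot.servo_line(F(x,y,zt),velocity=.035); print(y,np.round(get_obs()["wrist_force"],1))
bot.dwell(.2)
a=vision.read_camera("top");b=vision.read_camera("scene")
print(blanks(b),blanks(a,(.0019,.0005)),get_obs()["time_s"])
A=cv2.resize(a["frame"][200:295,220:360,::-1],(450,305));B=cv2.resize(b["frame"][130:245,255:365,::-1],(350,366))
C=np.zeros((366,800,3),np.uint8);C[:305,:450]=A;C[:,450:]=B;cv2.imwrite("pics/push.png",C)
E
```

```text
[2.77132297e-04 2.81220919e-05 3.75610276e-04] [0.14260803 0.18942596 0.06341764]
-0.02 [ 1.1 -0.1 -0.6]
0.01 [-0.7 -0.1  0.5]
0.035 [ 0.7 -0.7 -0. ]
0.055 [-0.   0.1 -0.4]
[(np.int32(91), array([ 39.1, -94.9]))] [(np.int32(46), array([ 35.1, -95.8]))] 16.1417
```

View pics/push.png

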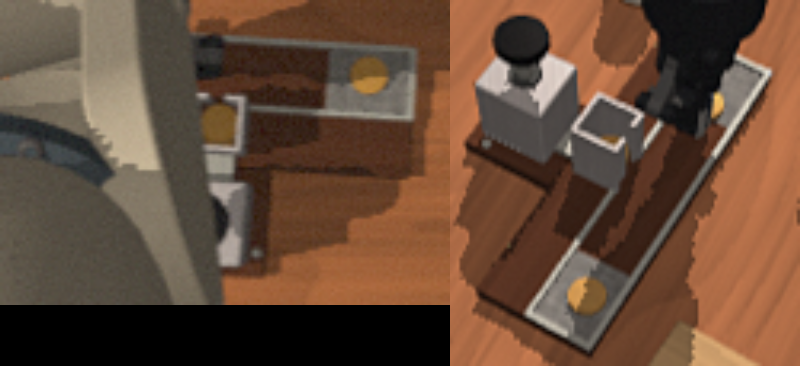

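The blank is ahead of the fingertip at about (715,105) in the right panel and is entering the empty pad. The parked blank is unmoved and the plunger is back up. I finish the push, back off, lift clear and check.

```bash
python3 - <<'E'
from h import *; from workcell import *
x=.0365;zt=.0145
bot.servo_line(F(x,.066,zt),velocity=.025); bot.dwell(.2)
bot.servo_line(F(x,.050,zt),velocity=.04); bot.servo_line(F(x,.050,.15),velocity=.12)
bot.reach(F(.0,-.22,.22),ori(1)); bot.dwell(.3)
a=vision.read_camera("top");b=vision.read_camera("scene")
print(blanks(b),blanks(a,(.0019,.0005)),get_obs()["time_s"])
A=cv2.resize(a["frame"][150:295,200:380,::-1],(450,362));B=cv2.resize(b["frame"][130:245,255:365,::-1],(350,366))
C=np.zeros((366,800,3),np.uint8);C[:362,:450]=A;C[:,450:]=B;cv2.imwrite("pics/end.png",C)
E
```

```text
[(np.int32(79), array([34.2, 86.4])), (np.int32(105), array([ 39.5, -94.9]))] [(np.int32(105), array([35.7, 87.6])), (np.int32(109), array([ 41. , -94.2]))] 20.25
```

View pics/end.png

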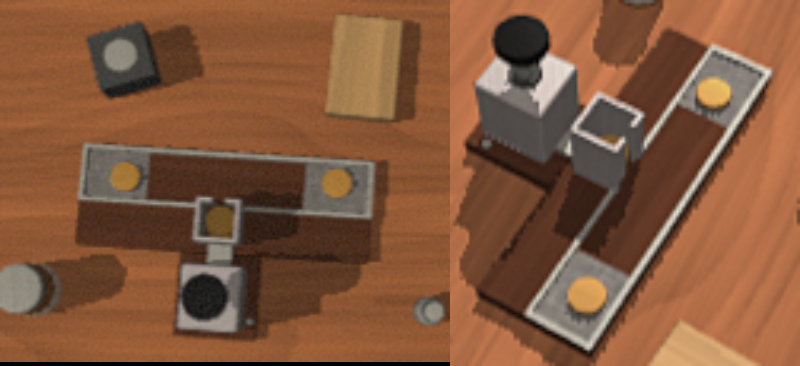

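The blank lies flat and wholly on the empty pad: centre at feeder y of about 87 mm, so its inner edge is at 74 mm and the pad starts at 68 mm. It shows at (124,177) in the top panel, nothing else has moved, and the arm is clear.

```bash
python3 -c "
from workcell import *
print(hand_in())"
```

```text
the job is handed in; nothing more can be done
None
```

The job is handed in: one full plunger press put a single blank on the ledge, and I pushed it until it lay flat and wholly on the empty pad (about 6 mm inside the pad's near edge), with nothing else seen to move, at about 20 s on the robot's clock.

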